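Check a sprung pull gauge against the cursor of its stand

ROBOT

A 6-joint arm with a two-finger parallel gripper is mounted at the origin on the work surface. World frame = base frame: x ahead of the robot, y to its left, z up, the work surface at z = 0. Lengths are in m, angles in rad, forces in N, time in s.
With the tool pointing down it reaches from about 0.425 to 0.95 m from the base axis. Payload 14.7 kg.
Tool frame: the origin (TCP) lies midway between the tips of the shut fingers; the grasp point (between the pads) lies 19 mm behind it; z points along the fingers, y is the line along which they close (so a half turn about z gives the same grasp; the last joint's range is limited). The gripper opens to 85 mm and grips with 20 to 120 N. Pads are 22 mm wide; open, the fingers measure 114 mm over their backs; the gripper's body (76 mm by 85 mm) begins 54 mm behind the grasp point. The pads swing forward as they close: fully open they stand 13 mm farther back than shut.
Start: joints at [-0.047, 0.48, 1.596, -0, 1.065, -0.047], TCP at [0.65, 0, 0.231] pointing down, gripper open.
Joint ranges: [-2.75, 2.75], [-0.82, 2.05], [0.23, 2.67], [-1.56, 4.7], [0.09, 2.69], [-2.92, 2.92]. Speed limits (rad/s): [1.89, 1.89, 2.39, 3.01, 3.01, 3.01].

INTERFACE

Orientations are given as a rotation vector (axis times angle).
In Python, from workcell import r gives the robot as it stands.
- The arm moves only by the shell command python3 -m creep 'ROWS' [OPENING] [FORCE]. ROWS is JSON, a list of rows, each a list of 2 entries, a list of its own where there are three numbers: the shift along the tool's x, y, z in cm, then the turn, a rotation vector about the tool's x, y, z in degrees. A call has 1 to 8 rows; each row shifts and turns the commanded pose from where the row before left it, along the tool's axes as they then stand; what a row does not reach is not made up. A row lasts 1/10 s, in which the tool goes at most 50 mm and 8.59 degrees, less where a joint would pass 70% of its speed; a pose out of reach is approached as far as the arm can. A call with a gripper value outside its range is refused whole. OPENING is the finger opening in cm, from 0 to 8.54, set as the call begins (- or left out, the last holds). The fingers move at their own pace and stop on an object; FORCE is the grip in N (left out, the last holds). Time passes only in rows, so rows that do not move let the fingers close. It gives the time, the measured TCP pose, the force, the opening and the grip force at its end, in the units of the state.
- r.state(): the state, without advancing time (a new reading comes with each control period).
- r.snapshot(name): name is "scene" or "side" or "wrist"; returns (picture, depth): 420x560x3 uint8, blue, green, red; 420x560 float32, m along the optical axis (not along the pixel's ray), 0 where there is no reading.
- r.camera_info(name): a dict with "mtx" (3x3 intrinsics, pixels), "world_to_cam" (4x4, takes a point from world to camera coordinates); the wrist camera has in their place "T_tool_cam" (4x4, takes a point from camera to tool coordinates, whose origin is the TCP and whose axes are the flange's). Camera axes: x right, y up, looking along -z (the intrinsics and any distortion apply to the point x, -y, -z); pixel columns grow to the right and rows downward; lengths in m; the calibration is good to about 2 mm. The wrist camera is an equidistant fisheye: a pixel r from the principal point sees the ray r / f radians off the axis. A picture is of the moment at which its call begins: read the wrist's pose just before it. camera_info takes no time and is no camera call.
- r.finish_job(): hands the job in; it is judged then, once.
The state is a dict: "time_s": time; "q": joint angles; "dq": joint speeds; "effort": joint torques, N m; "eef_pos": TCP position; "tcp_rot": TCP orientation; "force": force on the tool from outside, world axes, zero at the start; "wrist_torque": the same for the moment, N m; "width": finger opening in m; "finger_force": force on a finger pad.
Only numpy, scipy, OpenCV 4.12 (cv2) and the standard library are available. Lean on these libraries where they do the work, as an engineer would, in place of code of your own. Each camera call takes 0.05 s, during which the arm holds its last target. There are 200 camera calls.

TASK

Lay the pull gauge flat on the bed of the check stand, with its rod through the slot of the front wall, and let go of it. Then take it by its handle, draw the slide out until the end plate stands right above the cursor bar, hold it there for a good second, and ease it fully home without letting it snap back. Leave the gauge lying in the stand, and do not disturb the other things on the bench.

Things in the scene. Friction and masses are not known exactly. Their poses are not given: they have to be found in the camera images.
- gauge: sprung pull gauge lying loose on the bench: aluminium box case 120 long (x) x 34 wide (y) x 28 high (z) mm, 0.2 to 0.5 kg in all, an 8 mm steel rod with a black pull handle sticking out at its -x end. Origin at the centre of the case's underside, z up. Slide home: bare rod x -60 to -100, handle block -100 to -134, end plate -134 to -140 mm; rod axis 14 mm above the underside
- gauge_slide (a joint): how far the gauge's slide (rod, handle, end plate) is drawn out along the gauge's -x, in m: 0 home, 0.075 end of travel. A spring pulls it home with 2.2 N at 0, rising 1.1 N per 10 mm; let go, it snaps home
- gauge_handle (a point): centre of the handle block (34 long, 24 wide along the gauge's y, 26 high mm), to be gripped across its width; moves with the slide
- gauge_plate (a point): centre of the end plate (6 thick, 40 wide, 26 high mm) at the outer end of the handle; moves with the slide
- stand: check stand fixed to the bench, wooden base 300 x 70 x 12 mm (x -155 to 145) with raised bed and steel fittings, front (pull direction, -x) to the robot's right. Origin on the bench below the inner face of its slotted front wall; z up. Bed top at z 38, x 0 to 130 mm, from front wall to a low rear stop (12 mm above the bed). A scale strip with ticks lies in front of the wall
- stand_bed (a point): middle of the bed's top, at x 65, z 38 mm of the stand: where the centre of the case's underside goes. Two pairs of cheeks, 42 mm apart inside and rising 18 mm above the bed, guide the case at x 6 to 30 and 96 to 120 mm of the stand; between them the case's sides are open for fingers
- stand_slot (a point): middle of the rod slot in the front wall, at x -5, z 52 mm of the stand (the rod's height). Wall 10 mm thick (x -10 to 0), 66 mm wide, top 70 mm above the bench; slot 16 mm wide, open at the top, its floor 42 mm above the bench
- cursor: the stand's cursor: steel bar across the scale strip, 104 long (y) x 10 wide (x) mm, top 24 mm above the bench, on two legs. Fixed, at a different place each time, 30 to 58 mm beyond the end plate's home place. Origin on the bench under the bar's centre, axes parallel to the stand's. The gauge's handle passes 15 mm above it
- bar_offcut: bystander: plain rectangular aluminium bar offcut 125 x 34 x 28 mm, about the size of the gauge's case but without rod or handle, loose; origin at the centre of its underside
- screwdriver: bystander: screwdriver lying on the bench, loose
- wrench: bystander: steel wrench lying on the bench, loose
- glue: bystander: upright bottle, 56 mm across, 150 mm high, loose
- tape_roll: bystander: flat roll of packing tape, 90 mm across, 25 mm high, loose
- mug: bystander: white mug, 80 mm across, 90 mm high, loose
- filler_tin: bystander: upright tin, 70 mm across, 60 mm high, loose
Things that resemble listed ones, but are neither listed nor needed, are in the scene too. What is shaped like the gauge but pink is not meant.

How it is judged:
On the way, in this order (a step that is already met when the one before it is completed fails the run):
1. the gauge lies in the stand, its rod in the slot, let go (x of gauge in the frame of stand between 0.055 and 0.075 m and y of gauge in the frame of stand between -0.007 and 0.007 m and z of gauge in the frame of stand between 0.034 and 0.042 m and angle between the x axis of gauge and the x axis of stand, either way round below 0.12 rad and angle between gauge's own z axis and vertical below 0.1 rad and x of gauge_plate in the frame of stand below -0.03 m and contact force between the fingers and gauge below 0.1 N), for 0.2 s.
2. the slide is drawn out and held with the end plate above the cursor bar, the gauge lying in the stand (x of gauge in the frame of stand between 0.055 and 0.075 m and y of gauge in the frame of stand between -0.007 and 0.007 m and z of gauge in the frame of stand between 0.034 and 0.042 m and angle between the x axis of gauge and the x axis of stand, either way round below 0.12 rad and angle between gauge's own z axis and vertical below 0.1 rad and x of gauge_plate in the frame of stand below -0.03 m and x of gauge_plate in the frame of cursor between -0.005 and 0.005 m), for 0.8 s.
At the end, for the whole second after the job is handed in: The gauge lies flat and still on the stand's bed (within 7 mm of its centre line, 0.12 rad of its direction), rod in the slot, released, slide home within 3 mm, after the end plate was held within 5 mm of the cursor bar's centre along the pull for 0.8 s. No bystander moved over 30 mm (all of step 1 and value of joint gauge_slide below 0.003 m and linear speed of gauge below 0.02 m/s); the robot touches nothing.
It fails at once if the slide snaps back (faster than 0.3 m/s) (velocity of joint gauge_slide below -0.3 m/s).
It fails at once if a bystander is moved by more than 30 mm (distance of any of bar_offcut, screwdriver, wrench, glue, tape_roll, mug, filler_tin from where it was at the start of the episode above 0.03 m).
It also fails if it takes over 64 s, if anything falls off the work surface, if the arm or the gripper's body presses on something with over 40 N, if the wrist force passes 120 N, or if a joint passes its speed limit or range.

## Working session

There is one attempt and no reset: what is moved stays moved. The work goes in short steps, Python scripts to look and compute and a shell command to move; the robot and the scene stay as the last step left them, time stands still between calls to the robot, and variables do not carry over. Pictures are saved under pics/ and viewed, at most 10 in all, crops included, and the job is handed in when it is done.

```bash
mkdir -p pics; ls
cat > h.py <<'E'
from workcell import r
import numpy as np, cv2
from scipy.spatial.transform import Rotation as R
def cloud(name):
    st=r.state(); img,d=r.snapshot(name); ci=r.camera_info(name); K=np.array(ci['mtx'])
    v,u=np.mgrid[0:420,0:560]
    if name=='wrist':
        a=(u-K[0,2])/K[0,0]; b=(v-K[1,2])/K[1,1]; th=np.hypot(a,b); s=np.where(th>1e-9,np.tan(th)/np.maximum(th,1e-9),1)
        x,y=a*s,b*s
    else:
        dist=ci.get('dist',ci.get('distortion'))
        p=np.stack([u,v],-1).reshape(-1,1,2).astype(float)
        p=cv2.undistortPoints(p,K,np.array(dist) if dist is not None else None).reshape(420,560,2); x,y=p[...,0],p[...,1]
    P=np.stack([x*d,-y*d,-d],-1)
    if name=='wrist':
        T=np.array(ci['T_tool_cam']); M=np.eye(4); M[:3,:3]=R.from_rotvec(st['tcp_rot']).as_matrix(); M[:3,3]=st['eef_pos']; T=M@T
    else: T=np.linalg.inv(np.array(ci['world_to_cam']))
    W=P@T[:3,:3].T+T[:3,3]; W[d<=0]=np.nan
    return img,W,ci,T
E
python3 - <<'E'
from h import *
st=r.state(); print(st)
for n in ['scene','side','wrist']:
    img,W,ci,T=cloud(n); print(n,{k:np.round(v,3).tolist() if not isinstance(v,str) else v for k,v in ci.items()}); cv2.imwrite(f'pics/{n}0.png',img); np.save(f'{n}0.npy',W)
E
```

```text
pics
{'time_s': 0.0, 'q': array([-4.66283141e-02,  4.80819926e-01,  1.59686942e+00, -9.96458927e-06,
        1.06506866e+00, -4.65823816e-02]), 'dq': array([-0.00180789, -0.00134455, -0.00018511,  0.00129108, -0.00029135,
       -0.00066034]), 'effort': array([ 2.41355090e-03, -9.50650907e+01, -4.30184269e+01, -5.27583288e-04,
        1.24796593e-02,  1.26860105e-04]), 'eef_pos': array([6.49601381e-01, 1.79369196e-05, 2.30681767e-01]), 'tcp_rot': array([-2.22088189e+00, -2.22079062e+00,  1.24245501e-03]), 'force': array([-0.42264377,  0.47644169, -0.88109682]), 'wrist_torque': array([ 0.06274379, -0.00140217, -0.00293788]), 'finger_force': 0.0, 'width': 0.08562796617207429}
scene {'mtx': [[418.685, 0.0, 267.048], [0.0, 418.685, 206.129], [0.0, 0.0, 1.0]], 'world_to_cam': [[-0.868, 0.496, 0.005, 0.462], [-0.335, -0.592, 0.733, 0.149], [0.367, 0.635, 0.68, -1.423], [0.0, 0.0, 0.0, 1.0]]}
side {'mtx': [[539.928, 0.0, 274.573], [0.0, 539.928, 211.953], [0.0, 0.0, 1.0]], 'world_to_cam': [[0.863, -0.505, 0.015, -0.454], [0.348, 0.616, 0.707, -0.234], [-0.366, -0.605, 0.707, -1.134], [0.0, 0.0, 0.0, 1.0]]}
wrist {'mtx': [[325.192, 0.0, 283.161], [0.0, 325.192, 207.096], [0.0, 0.0, 1.0]], 'T_tool_cam': [[-0.001, 0.96, 0.281, 0.072], [1.0, 0.001, 0.0, 0.001], [0.0, 0.281, -0.96, -0.142], [0.0, 0.0, 0.0, 1.0]]}
```

View pics/scene0.png

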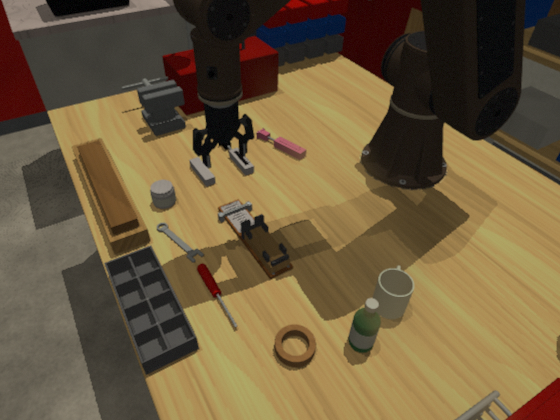

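View pics/wrist0.png

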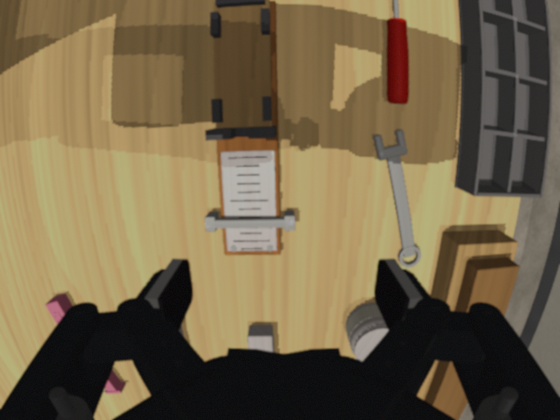

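The scene view shows the stand (255,238), the cursor (237,208), the wrench, the driver, the tin (163,193), the pink decoy (285,145), and grey pieces near the fingers (203,172) and (240,160). The wrist view shows the stand bed, the scale and the cursor bar (250,222), and a grey piece at (260,338). I'll check the side view next.

View pics/side0.png

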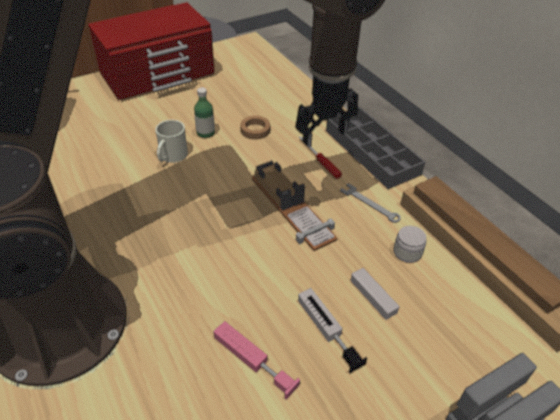

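Candidates in the side view: a grey case with scale, rod and black handle (320,313)-(353,357), a plain bar (374,292), and a pink gauge (245,345). The first fits the description: aluminium, with rod and black handle. I'll confirm it in a crop and measure.

Run:
```python
from h import *
img=cv2.imread('pics/side0.png'); W=np.load('side0.npy')
cv2.imwrite('pics/crop1.png',cv2.resize(img[180:390,200:420],None,fx=2.8,fy=2.8,interpolation=cv2.INTER_CUBIC)[:600])
def obj(m,n,zlo,zhi):
    p=W[m&(W[...,2]>zlo)&(W[...,2]<zhi)]
    if len(p)<5: print(n,len(p));return
    (c,s,a)=cv2.minAreaRect(p[:,:2].astype(np.float32)*1000); b=cv2.boxPoints((c,s,a))
    print(n,len(p),np.round(c,1),np.round(s,1),round(a,1),'z',np.round(np.percentile(p[:,2],[5,50,95]),4),'med',np.round(np.median(p,0),4))
def roi(x0,y0,x1,y1):
    m=np.zeros((420,560),bool); m[y0:y1,x0:x1]=True; return m
obj(roi(290,280,345,345),'case top',.022,.035)
obj(roi(335,338,375,375),'handle',.018,.035)
obj(roi(345,262,402,318),'offcut',.022,.035)
obj(roi(205,315,305,400),'pink',.012,.04)
obj(roi(245,150,310,212),'standbed',.032,.043)
obj(roi(245,150,310,212),'stand hi',.060,.078)
obj(roi(245,150,310,212),'cheeks',.050,.060)
obj(roi(280,205,340,250),'cursor',.018,.03)
obj(roi(390,220,430,265),'tin',.05,.07)
W=np.load('wrist0.npy')
print('wrist')
obj(roi(190,0,300,150),'bed',.033,.043)
obj(roi(190,0,300,150),'wall',.063,.076)
obj(roi(190,0,300,150),'cheeks',.052,.060)
obj(roi(200,200,300,240),'cursor',.018,.03)
obj(roi(210,140,285,260),'base',.008,.017)
```

```text
case top 816 [ 482.6 -272.4] [ 35.8 145.2] 0.0 z [0.0245 0.0281 0.031 ] med [ 0.4812 -0.2637  0.0281]
handle 309 [ 483.9 -364.7] [70.5 39.5] 87.2 z [0.0193 0.0264 0.0295] med [ 0.4812 -0.3819  0.0264]
offcut 783 [ 618.3 -273.2] [ 37.  125.3] 1.5 z [0.0239 0.0278 0.0313] med [ 0.6166 -0.2772  0.0278]
pink 1513 [ 314.3 -281.9] [ 41.7 200.9] 18.2 z [0.0155 0.0272 0.0305] med [ 0.3086 -0.2725  0.0272]
standbed 664 [607.9 120.2] [150.4  67.1] 89.6 z [0.0339 0.0378 0.0418] med [0.6076 0.1264 0.0378]
stand hi 116 [607.9  52.2] [17.2 69.2] 88.2 z [0.061  0.0683 0.0721] med [0.5997 0.0504 0.0683]
cheeks 183 [606.6 120.4] [ 66.3 149.7] 0.5 z [0.0506 0.0548 0.0588] med [0.5951 0.0846 0.0548]
cursor 244 [587.6 -20.4] [ 97.6 145.6] 32.3 z [0.0183 0.0231 0.0265] med [ 0.6013 -0.0525  0.0231]
tin 527 [ 770.  -210.4] [67.7 63.3] 25.4 z [0.0519 0.0593 0.0625] med [ 0.7664 -0.2123  0.0593]
wrist
bed 6264 [608.  123.5] [ 58.7 147.1] 0.9 z [0.0362 0.0375 0.0391] med [0.6083 0.1226 0.0375]
wall 594 [609.3  54.6] [65.6 10.7] 1.1 z [0.0681 0.0696 0.0707] med [0.6186 0.0546 0.0696]
cheeks 854 [608.7 115.8] [ 61.7 130.1] 2.9 z [0.0538 0.0555 0.0569] med [0.6013 0.0874 0.0555]
cursor 978 [610.7 -50.2] [104.   18.5] 0.7 z [0.0202 0.0235 0.0249] med [ 0.6114 -0.0493  0.0235]
base 6309 [607.4 -25. ] [ 87.6 139. ] 0.3 z [0.0108 0.0124 0.0139] med [ 0.6113 -0.0147  0.0124]
```

View pics/crop1.png

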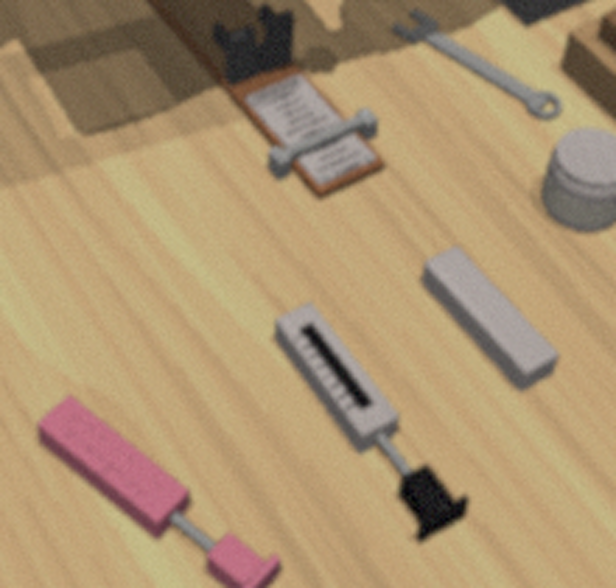

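Confirmed: the aluminium gauge with the black handle. It sits at about (0.482,-0.262) with its handle toward -y. The stand has its bed centre at about (0.607,0.125), its x axis along world +y, and the cursor about 38 mm past the plate's home place. Next, a near look from above.

```bash
python3 -m creep '[[[-4.5,-2.1,0],[0,0,0]],[[-4.5,-2.1,0],[0,0,0]],[[-4.5,-2.1,0],[0,0,0]],[[-4.5,-2.1,0],[0,0,0]],[[-4.5,-2.1,0],[0,0,0]],[[-4.5,-2.1,0],[0,0,0]],[[-4.5,-2.1,0],[0,0,0]],[[-4.5,-2.1,0],[0,0,0]]]'
python3 -m creep '[[[0,0,0],[0,0,0]],[[0,0,0],[0,0,0]]]'
python3 - <<'E'
from h import *
img,W,ci,T=cloud('wrist'); cv2.imwrite('pics/wrist1.png',img); np.save('wrist1.npy',W)
st=r.state(); print(st['time_s'],st['eef_pos'],st['tcp_rot'])
# case top
m=(W[...,2]>.024)&(W[...,2]<.034)&(abs(W[...,0]-.482)<.06)&(W[...,1]>-.33)&(W[...,1]<-.17)
n,l,s,c=cv2.connectedComponentsWithStats(m.astype(np.uint8))
for i in range(1,n):
    if s[i,4]>100:
        p=W[l==i]; print(s[i],cv2.minAreaRect(p[:,:2].astype(np.float32)*1000),np.median(p,0))
E
```

```text
time_s: 0.95
eef_pos: [0.4808, -0.3616, 0.2312]
tcp_rot: [-2.221, -2.221, -0.0]
force: [0.1, 1.3, -0.1]
width: 0.0855
finger_force: 0.0
time_s: 1.15
eef_pos: [0.4811, -0.361, 0.231]
tcp_rot: [-2.224, -2.218, -0.0]
force: [1.1, 0.8, -0.7]
width: 0.0854
finger_force: 0.0
1.2 [ 0.4817127  -0.35993774  0.23104033] [-2.22219313e+00 -2.21975098e+00 -3.14832366e-04]
[ 269   31   34  111 3557] ((484.83929443359375, -257.7415466308594), (119.80337524414062, 34.661373138427734), 89.69683074951172) [ 0.48518698 -0.25881137  0.02758861]
```

View pics/wrist1.png

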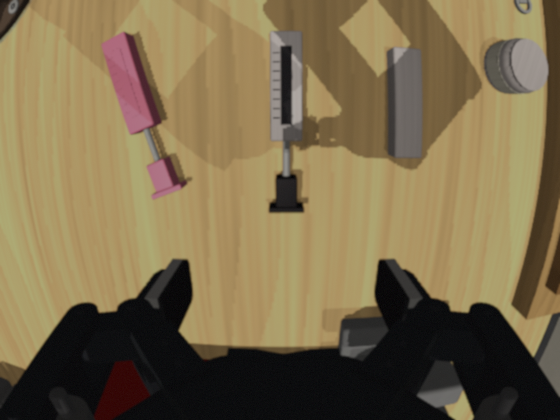

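The gauge is at (286,85), with its handle at (287,192). The near measure gives a case of 119.8 x 34.7 mm centred at (0.485,-0.258), which matches the given sizes. I'll descend on it.

```bash
python3 -m creep '[[[3.4,0.12,2],[0,0,0]],[[3.4,0.12,3],[0,0,0]],[[3.4,0.12,3],[0,0,0]],[[0,0,4],[0,0,0]],[[0,0,3],[0,0,0]],[[0,0,2.5],[0,0,0]],[[0,0,2.5],[0,0,0]],[[0,0,1.5],[0,0,0]]]' 6
python3 -m creep '[[[0,0,0.9],[0,0,0]],[[0,0,0.2],[0,0,0]],[[0,0,0],[0,0,0]]]' 6
```

```text
time_s: 2.0
eef_pos: [0.4855, -0.256, 0.0146]
tcp_rot: [-2.218, -2.222, 0.001]
force: [-0.6, 0.1, 1.3]
width: 0.06
finger_force: 0.0
time_s: 2.3
eef_pos: [0.486, -0.2575, 0.0056]
tcp_rot: [2.22, 2.222, 0.0]
force: [-0.4, 0.9, -0.6]
width: 0.0599
finger_force: 0.0
```

```bash
python3 -m creep '[[[0,0,0],[0,0,0]],[[0,0,0],[0,0,0]],[[0,0,0],[0,0,0]],[[0,0,0],[0,0,0]],[[0,0,0],[0,0,0]],[[0,0,0],[0,0,0]]]' 2.5 50
python3 -m creep '[[[0,0,-1],[0,0,0]],[[0,0,-2.5],[0,0,0]],[[0,0,-2.5],[0,0,0]],[[0,0,-2.5],[0,0,0]],[[0,0,-2.5],[0,0,0]],[[0,0,-1],[0,0,0]],[[0,0,0],[0,0,0]],[[0,0,0],[0,0,0]]]'
```

```text
time_s: 2.9
eef_pos: [0.4859, -0.2581, 0.0062]
tcp_rot: [2.221, 2.221, 0.001]
force: [-0.4, 2.4, 8.4]
width: 0.0331
finger_force: 50.2
time_s: 3.7
eef_pos: [0.4852, -0.2578, 0.1248]
tcp_rot: [-2.221, -2.221, 0.0]
force: [-1.0, -0.3, -6.0]
width: 0.0327
finger_force: 51.2
```

```bash
python3 -m creep '[[[2,0.8,0],[0,0,0]],[[4,1.6,0],[0,0,0]],[[4.5,1.6,0],[0,0,0]],[[4.5,1.6,0],[0,0,0]],[[4.5,1.6,0],[0,0,0]],[[4.5,1.8,0],[0,0,0]],[[4,1.8,0],[0,0,0]],[[3,1.5,0],[0,0,0]]]'
python3 -m creep '[[[0.8,0,0],[0,0,0]],[[0,0,0],[0,0,0]],[[0,0,0],[0,0,0]],[[0,0,0],[0,0,0]]]'
python3 - <<'E'
from h import *
st=r.state(); print(st['time_s'],st['eef_pos'],st['tcp_rot'])
img,W,ci,T=cloud('wrist'); cv2.imwrite('pics/wrist2.png',img); np.save('wrist2.npy',W)
def obj(n,x0,x1,y0,y1,zlo,zhi):
    m=(W[...,2]>zlo)&(W[...,2]<zhi)&(W[...,0]>x0)&(W[...,0]<x1)&(W[...,1]>y0)&(W[...,1]<y1)
    k,l,s,c=cv2.connectedComponentsWithStats(m.astype(np.uint8))
    for i in range(1,k):
        if s[i,4]>80:
            p=W[l==i]; print(n,s[i],[np.round(q,1) for q in cv2.minAreaRect(p[:,:2].astype(np.float32)*1000)],np.round(np.median(p,0),4))
obj('case',.57,.65,0,.2,.13,.16)
obj('rear',.57,.65,.15,.24,.044,.056)
obj('wall',.57,.65,0.03,.08,.062,.076)
obj('cheek',.57,.65,.05,.24,.052,.060)
obj('base',.56,.66,.1,.26,.009,.016)
img2,W2,ci2,T2=cloud('side'); cv2.imwrite('pics/side2.png',img2); np.save('side2.npy',W2)
E
```

```text
time_s: 4.5
eef_pos: [0.6083, 0.0547, 0.1235]
tcp_rot: [-2.219, -2.222, 0.002]
force: [0.8, -0.4, -4.5]
width: 0.033
finger_force: 51.0
time_s: 4.9
eef_pos: [0.6079, 0.0588, 0.1248]
tcp_rot: [-2.222, -2.22, 0.002]
force: [0.4, -0.8, -4.7]
width: 0.033
finger_force: 51.2
4.9 [0.6078938  0.05880561 0.1247988 ] [-2.22216200e+00 -2.21976332e+00  1.55495966e-03]
case [  208   141   151   213 18846] [array([607.4,  71.3]), array([ 58.8, 100. ]), np.float64(14.4)] [0.6089 0.0765 0.1462]
rear [243  17  76  16 973] [array([607. , 193.3]), array([50.2,  9. ]), np.float64(1.5)] [0.6069 0.1928 0.0493]
rear [312  41  15  38 417] [array([632.4, 167.7]), array([24.4,  8.6]), np.float64(89.8)] [0.6319 0.1673 0.0551]
rear [235  42  16  38 399] [array([582.5, 166.9]), array([ 8.5, 24.1]), np.float64(1.8)] [0.5832 0.1667 0.0551]
wall [234 223   8  19 147] [array([578.9,  54.4]), array([10.7,  5.3]), np.float64(88.9)] [0.579  0.0555 0.0693]
wall [325 222  10  18 173] [array([639.1,  55.8]), array([ 6.3, 10.6]), np.float64(2.2)] [0.6392 0.0563 0.0694]
cheek [313  41  14  37 467] [array([632.4, 167.7]), array([24.4,  8.5]), np.float64(89.8)] [0.632  0.1677 0.0554]
cheek [235  42  15  37 468] [array([582.5, 166.9]), array([ 8.4, 24.1]), np.float64(1.8)] [0.5826 0.1667 0.0555]
base [323  77   5  69 219] [array([641.4, 133.6]), array([ 3.3, 54. ]), np.float64(1.6)] [0.6414 0.1327 0.0113]
base [237  79   5  69 189] [array([574.2, 132.3]), array([ 3. , 54.2]), np.float64(0.8)] [0.5744 0.1321 0.0111]
```

View pics/wrist2.png

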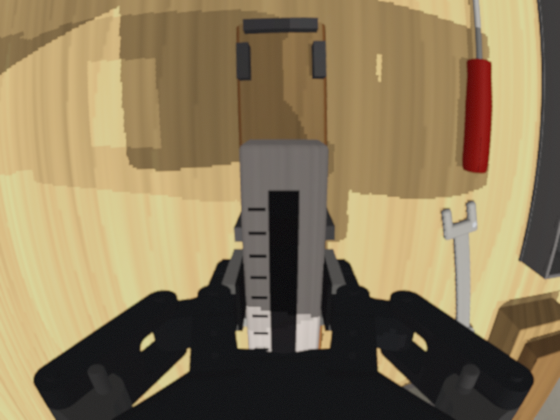

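Run:
```python
from h import *
W=np.load('wrist2.npy'); 
for row in range(142,260,12):
    w=W[row,200:370]; z=w[:,2]; k=(z>.13)&(z<.16)&(abs(w[:,0]-.608)<.03)
    p=w[k]; print(row,len(p),np.round([p[:,0].min(),p[:,0].max(),(p[:,0].min()+p[:,0].max())/2,np.median(p[:,1]),np.median(p[:,2])],4))
k=(W[...,2]>.13)&(W[...,2]<.16)&(abs(W[...,0]-.608)<.017); k[215:]=0
p=W[k]; print('ymax',np.percentile(p[:,1],[99,99.9,100]))
q=p[p[:,2]>.14]; c=np.linalg.lstsq(np.c_[q[:,0]-.608,q[:,1]-.06,np.ones(len(q))],q[:,2],rcond=None)[0]; print('slope x,y, z',c)
W=np.load('side2.npy'); k=(W[...,2]>.1)&(W[...,2]<.16)&(abs(W[...,0]-.608)<.03)&(W[...,1]<.0)&(W[...,1]>-.1)
p=W[k]; print(len(p),np.percentile(p[:,1],[0.5,50]),np.median(p[:,0]),np.percentile(p[:,2],[2,50,98]))
for y in np.arange(-.09,0,.01):
    q=p[abs(p[:,1]-y)<.005]; 
    if len(q): print(round(y,3),len(q),np.round([q[:,0].mean(),q[:,2].min(),q[:,2].max()],4))
```

```text
142 75 [0.5938 0.6241 0.609  0.1193 0.1348]
154 90 [0.5923 0.6262 0.6093 0.1158 0.1461]
166 89 [0.5921 0.6256 0.6088 0.1112 0.1461]
178 88 [0.5924 0.6258 0.6091 0.1067 0.1463]
190 84 [0.5921 0.6255 0.6088 0.102  0.1463]
202 86 [0.5925 0.6258 0.6091 0.0972 0.1463]
214 85 [0.5921 0.6255 0.6088 0.0924 0.1463]
226 83 [0.5924 0.6258 0.6091 0.0874 0.1463]
238 82 [0.5921 0.6257 0.6089 0.0823 0.1462]
250 101 [0.5858 0.6316 0.6087 0.0769 0.146 ]
ymax [0.11946058 0.11969442 0.1197494 ]
slope x,y, z [-0.00028963 -0.02673468  0.14733524]
426 [-0.08406415 -0.06118154] 0.6042733906246496 [0.12064542 0.13925409 0.14790411]
-0.08 154 [0.6058 0.1176 0.149 ]
-0.07 39 [0.6046 0.1194 0.1494]
-0.06 55 [0.6019 0.1218 0.1479]
-0.05 48 [0.6028 0.1205 0.1485]
-0.04 13 [0.6063 0.1334 0.1462]
-0.03 9 [0.6055 0.1319 0.1402]
-0.02 12 [0.6065 0.1313 0.1372]
-0.01 12 [0.6056 0.1302 0.1383]
```

The held case is flat and square, and the cheeks, wall and rear stop are all visible. It needs +65 mm along y, -1 mm in x and a turn of 0.9°, then about 80 mm down.

```bash
python3 -m creep '[[[2.5,-0.1,0],[0,0,-0.9]],[[3,0,0],[0,0,0]],[[1,0,0],[0,0,0]],[[0,0,2],[0,0,0]],[[0,0,2],[0,0,0]],[[0,0,1],[0,0,0]],[[0,0,0],[0,0,0]],[[0,0,0],[0,0,0]]]'
python3 - <<'E'
from h import *
st=r.state(); print(st['time_s'],st['eef_pos'],st['force'])
img,W,ci,T=cloud('wrist'); cv2.imwrite('pics/wrist3.png',img); np.save('wrist3.npy',W)
for row in range(100,240,14):
    w=W[row,200:370]; z=w[:,2]; k=(z>.085)&(z<.11)&(abs(w[:,0]-.608)<.03); p=w[k]
    if len(p): print(row,len(p),np.round([(p[:,0].min()+p[:,0].max())/2,np.median(p[:,1]),np.median(p[:,2])],4))
k=(W[...,2]>.085)&(W[...,2]<.11)&(abs(W[...,0]-.608)<.017); k[215:]=0
print('ymax',np.percentile(W[k][:,1],[99.9]))
m=(W[...,2]>.050)&(W[...,2]<.060)&(abs(W[...,0]-.608)<.035)&(W[...,1]>.14)&(W[...,1]<.185)
k,l,s,c=cv2.connectedComponentsWithStats(m.astype(np.uint8))
for i in range(1,k):
    if s[i,4]>50: p=W[l==i]; print(s[i],p.min(0),p.max(0))
img2,W2,ci2,T2=cloud('side'); cv2.imwrite('pics/side3.png',cv2.resize(img2[140:270,230:370],None,fx=4,fy=4)); np.save('side3.npy',W2)
E
```

```text
time_s: 5.8
eef_pos: [0.6073, 0.1246, 0.0757]
tcp_rot: [2.204, 2.238, 0.0]
force: [0.2, -0.3, -3.2]
width: 0.033
finger_force: 51.0
5.8 [0.60725034 0.12461276 0.07571908] [ 0.22936923 -0.25401299 -3.24760225]
142 61 [0.6066 0.1852 0.0862]
156 89 [0.6073 0.1808 0.0969]
170 88 [0.6076 0.1755 0.0971]
184 87 [0.6075 0.1701 0.097 ]
198 86 [0.6079 0.1646 0.0971]
212 83 [0.6074 0.159  0.0972]
226 84 [0.6079 0.1532 0.0971]
ymax [0.18549705]
[327 147  14  48 574] [0.62995029 0.15608325 0.05008433] [0.63666459 0.180114   0.05776141]
[226 148  14  47 613] [0.5781841  0.15529856 0.05134763] [0.58526358 0.1792305  0.05752682]
```

View pics/side3.png

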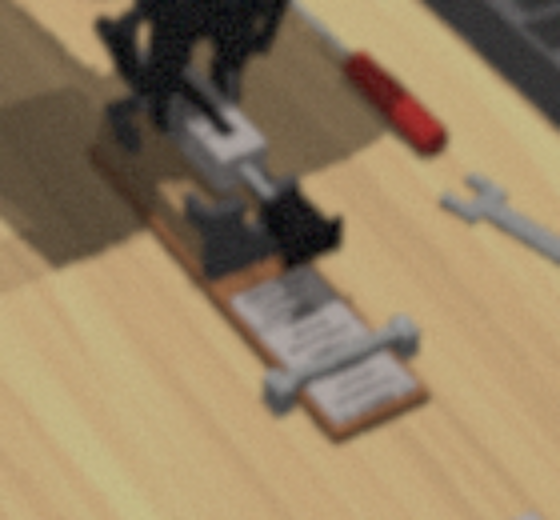

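The case hangs square above the slot and bed, and its mid line (0.6075) agrees with the mid of the cheeks (0.6076). I'll lower it about 31 mm.

```bash
python3 -m creep '[[[0,0,1.2],[0,0,0]],[[0,0,1],[0,0,0]],[[0,0,0.5],[0,0,0]],[[0,0,0.3],[0,0,0]],[[0,0,0],[0,0,0]],[[0,0,0],[0,0,0]]]'
```

```text
time_s: 6.5
eef_pos: [0.6071, 0.1251, 0.0452]
tcp_rot: [2.204, 2.239, 0.0]
force: [-0.5, -0.7, -3.8]
width: 0.0327
finger_force: 51.1
```

```bash
python3 -m creep '[[[0,0,0.1],[0,0,0]],[[0,0,0],[0,0,0]],[[0,0,0],[0,0,0]]]'
python3 -m creep '[[[0,0,0],[0,0,0]],[[0,0,0],[0,0,0]],[[0,0,0],[0,0,0]],[[0,0,0],[0,0,0]],[[0,0,-1],[0,0,0]],[[0,0,-3],[0,0,0]],[[0,0,-4],[0,0,0]],[[0,0,-4],[0,0,0]]]' 6
python3 -m creep '[[[-4,0,-1],[0,0,0]],[[-4.5,0,0],[0,0,0]],[[-4.5,0,0],[0,0,0]],[[-4.5,0,0],[0,0,0]],[[-4,0,0],[0,0,0]],[[0,0,0],[0,0,0]],[[0,0,0],[0,0,0]]]'
python3 - <<'E'
from h import *
st=r.state(); print(st['time_s'],st['eef_pos'],st['force'])
img,W,ci,T=cloud('wrist'); cv2.imwrite('pics/wrist4.png',img); np.save('wrist4.npy',W)
def obj(n,x0,x1,y0,y1,zlo,zhi):
    m=(W[...,2]>zlo)&(W[...,2]<zhi)&(W[...,0]>x0)&(W[...,0]<x1)&(W[...,1]>y0)&(W[...,1]<y1)
    k,l,s,c=cv2.connectedComponentsWithStats(m.astype(np.uint8))
    for i in range(1,k):
        if s[i,4]>60:
            p=W[l==i]; print(n,s[i],[np.round(q,1) for q in cv2.minAreaRect(p[:,:2].astype(np.float32)*1000)],np.round(np.median(p,0),4),np.round(np.percentile(p[:,1],[1,99]),4))
obj('case',.58,.635,.03,.2,.0625,.0715)
obj('handle',.57,.65,-.06,.045,.055,.070)
obj('wall',.57,.65,0.03,.08,.0665,.074)
obj('cursor',.54,.68,-.09,0,.019,.030)
E
```

```text
time_s: 6.8
eef_pos: [0.6071, 0.125, 0.0444]
tcp_rot: [2.204, 2.239, 0.0]
force: [0.4, 0.0, -3.9]
width: 0.0333
finger_force: 51.2
time_s: 7.6
eef_pos: [0.6066, 0.125, 0.1661]
tcp_rot: [-2.204, -2.239, 0.001]
force: [1.0, 0.4, -0.6]
width: 0.0601
finger_force: 0.0
time_s: 8.3
eef_pos: [0.6103, -0.0908, 0.1749]
tcp_rot: [2.206, 2.236, 0.001]
force: [-1.1, 0.9, -0.1]
width: 0.06
finger_force: 0.0
8.3 [ 0.61026039 -0.09080161  0.1748895 ] [-1.12930637  0.87600966 -0.08558135]
case [261   0  44  11 457] [array([608.7,  69.4]), array([33.4,  9.4]), np.float64(0.7)] [0.609  0.0693 0.0651] [0.0652 0.0738]
case [244  15  30  16 399] [array([590.9,  54. ]), array([21.6, 11.2]), np.float64(0.1)] [0.5911 0.0533 0.0694] [0.0487 0.0593]
case [294  15  24  15 329] [array([626.2,  54.6]), array([10.6, 17.5]), np.float64(89.5)] [0.6259 0.0541 0.0693] [0.0495 0.0597]
handle [ 258   37   52   72 1811] [array([610.2,  15.2]), array([39.2, 58.6]), np.float64(0.7)] [0.6097 0.0046 0.0644] [-0.0142  0.0393]
wall [240  15  33  14 432] [array([588.9,  54. ]), array([24.3, 11.2]), np.float64(0.6)] [0.589  0.0538 0.0695] [0.0488 0.0593]
wall [294  15  34  14 428] [array([630.1,  54.6]), array([10.6, 25.2]), np.float64(89.5)] [0.6296 0.0545 0.0694] [0.0496 0.0597]
cursor [ 227  139  114   20 1479] [array([611.2, -50. ]), array([103.5,  17.7]), np.float64(1.2)] [ 0.6106 -0.0499  0.0235] [-0.058  -0.0411]
```

View pics/wrist4.png

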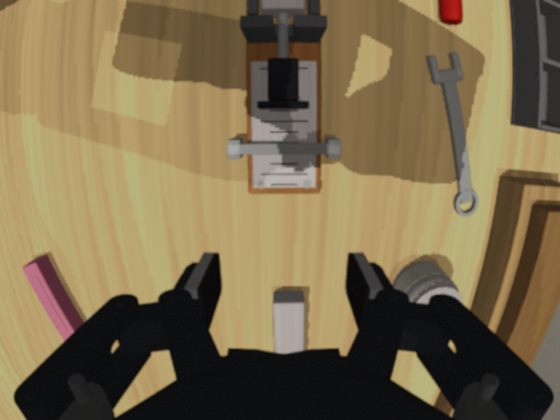

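The gauge lies in the stand: case top at z 0.065, rod in the slot, handle at (283,80), plate at (283,103), cursor at (284,148). The plate centre is near y -0.012 and the cursor at y -0.050, so the draw is about 38 mm. Next, grip the handle (y≈0.008, x≈0.6098).

```bash
python3 -m creep '[[[3.5,0.1,0],[0,0,0]],[[3.5,0,0],[0,0,0]],[[2.5,0,1],[0,0,0]],[[0.4,0,3],[0,0,0]],[[0,0,4],[0,0,0]],[[0,0,2],[0,0,0]],[[0,0,0],[0,0,0]],[[0,0,0],[0,0,0]]]'
python3 -m creep '[[[0,0,2],[0,0,0]],[[0,0,1],[0,0,0]],[[0,0,0.5],[0,0,0]],[[0,0,0],[0,0,0]],[[0,0,0],[0,0,0]]]'
```

```text
time_s: 9.15
eef_pos: [0.6099, 0.0101, 0.0749]
tcp_rot: [-2.202, -2.24, 0.0]
force: [-0.0, -0.4, 1.1]
width: 0.0601
finger_force: 0.0
time_s: 9.65
eef_pos: [0.6102, 0.009, 0.04]
tcp_rot: [2.204, 2.238, 0.001]
force: [-0.1, 0.2, 0.1]
width: 0.0599
finger_force: 0.0
```

```bash
python3 -m creep '[[[0,0,0],[0,0,0]],[[0,0,0],[0,0,0]],[[0,0,0],[0,0,0]],[[0,0,0],[0,0,0]],[[0,0,0],[0,0,0]],[[0,0,0],[0,0,0]]]' 1.8 50
python3 -m creep '[[[-0.3,0,0],[0,0,0]],[[-0.6,0,0],[0,0,0]],[[-0.6,0,0],[0,0,0]],[[-0.6,0,0],[0,0,0]],[[-0.6,0,0],[0,0,0]],[[-0.6,0,0],[0,0,0]],[[-0.3,0,0],[0,0,0]],[[0,0,0],[0,0,0]]]'
python3 - <<'E'
from h import *
st=r.state(); print(st['time_s'],st['eef_pos'],st['force'])
img,W,ci,T=cloud('wrist'); cv2.imwrite('pics/wrist5.png',img); np.save('wrist5.npy',W)
img,W,ci,T=cloud('side'); np.save('side5.npy',W)
cv2.imwrite('pics/side5.png',cv2.resize(img[140:270,230:370],None,fx=4,fy=4,interpolation=cv2.INTER_CUBIC))
k=(abs(W[...,0]-.611)<.04)&(W[...,1]>-.09)&(W[...,1]<-.02)
P=W[k]
for n,a,b in (('plate',.045,.065),('cur',.019,.03)):
    q=P[(P[:,2]>a)&(P[:,2]<b)]; print(n,len(q),np.round(np.percentile(q[:,1],[1,5,25,50,75,95]),4))
E
```

```text
time_s: 10.25
eef_pos: [0.6099, 0.009, 0.0397]
tcp_rot: [2.204, 2.239, 0.0]
force: [-1.5, -1.2, 5.6]
width: 0.023
finger_force: 51.3
time_s: 11.05
eef_pos: [0.6104, -0.0277, 0.0393]
tcp_rot: [-2.205, -2.238, -0.0]
force: [-0.5, 5.1, 6.3]
width: 0.0234
finger_force: 51.3
11.05 [ 0.61039187 -0.02767947  0.03934845] [-0.51362421  5.07157129  6.26349262]
plate 195 [-0.0546 -0.0537 -0.0517 -0.0472 -0.0362 -0.0244]
cur 128 [-0.0594 -0.0583 -0.0555 -0.0533 -0.0505 -0.0466]
```

View pics/side5.png

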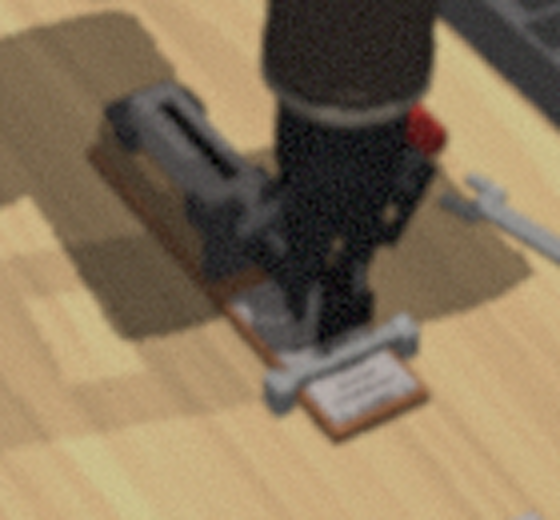

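```bash
python3 -m creep '[[[-0.05,0,0],[0,0,0]],[[0,0,0],[0,0,0]],[[0,0,0],[0,0,0]],[[0,0,0],[0,0,0]],[[0,0,0],[0,0,0]],[[0,0,0],[0,0,0]],[[0,0,0],[0,0,0]],[[0,0,0],[0,0,0]]]'
python3 - <<'E'
from h import *
for n in ('wrist','side'):
    img,W,ci,T=cloud(n)
    k=(abs(W[...,0]-.608)<.012)&(W[...,1]>.06)&(W[...,1]<.2)&(W[...,2]>.058)&(W[...,2]<.076)
    q=W[k]
    if len(q)<30: print(n,len(q)); continue
    print(n,len(q),np.round(np.linalg.lstsq(np.c_[q[:,0]-.608,q[:,1]-.125,np.ones(len(q))],q[:,2],rcond=None)[0],4),np.round(np.percentile(q[:,1],[1,99]),4))
    q=W[(abs(W[...,0]-.608)<.03)&(W[...,1]>.06)&(W[...,1]<.2)&(W[...,2]>.06)&(W[...,2]<.072)]
    print(cv2.minAreaRect(q[:,:2].astype(np.float32)*1000))
    k=(abs(W[...,0]-.611)<.022)&(W[...,1]>-.09)&(W[...,1]<-.035)&(W[...,2]>.05)&(W[...,2]<.068); q=W[k]
    if len(q): print('plate',len(q),np.round(np.percentile(q[:,1],[1,5,50,95]),4))
    k=(abs(W[...,0]-.611)<.04)&(W[...,1]>-.09)&(W[...,1]<-.02)&(W[...,2]>.018)&(W[...,2]<.03)&(abs(W[...,0]-.611)>.022); q=W[k]
    if len(q): print('cursorbar',len(q),np.round(np.percentile(q[:,1],[2,98]),4))
print(r.state()['eef_pos'],r.state()['force'])
E
```

```text
time_s: 11.95
eef_pos: [0.6104, -0.0277, 0.0394]
tcp_rot: [-2.204, -2.238, -0.0]
force: [-0.4, 5.0, 6.3]
width: 0.0232
finger_force: 51.3
wrist 4771 [0.0004 0.0261 0.067 ] [0.0603 0.0864]
((614.88037109375, 74.04795837402344), (45.52617263793945, 28.07957649230957), 0.07857684046030045)
plate 1555 [-0.0502 -0.0495 -0.0428 -0.0357]
cursorbar 182 [-0.0499 -0.0428]
side 277 [-0.0288  0.0021  0.0663] [0.061  0.1764]
((603.1021728515625, 120.85334777832031), (121.18550109863281, 44.467533111572266), 88.61695861816406)
plate 148 [-0.0541 -0.0534 -0.0489 -0.0364]
cursorbar 66 [-0.0583 -0.0445]
[ 0.61041069 -0.02770811  0.03936342] [0.42037655 5.30268063 5.65883225]
```

The case lies flat and pulled against the wall, with the plate within about 1-2 mm of the cursor's centre. One small nudge and another hold, then ease it home.

```bash
python3 -m creep '[[[-0.1,0,0],[0,0,0]],[[0,0,0],[0,0,0]],[[0,0,0],[0,0,0]],[[0,0,0],[0,0,0]],[[0,0,0],[0,0,0]],[[0,0,0],[0,0,0]],[[0,0,0],[0,0,0]],[[0,0,0],[0,0,0]]]'
python3 -m creep '[[[0,0,0],[0,0,0]],[[0,0,0],[0,0,0]],[[0,0,0],[0,0,0]],[[0,0,0],[0,0,0]]]'
python3 -m creep '[[[0.2,0,0],[0,0,0]],[[0.4,0,0],[0,0,0]],[[0.5,0,0],[0,0,0]],[[0.5,0,0],[0,0,0]],[[0.5,0,0],[0,0,0]],[[0.5,0,0],[0,0,0]],[[0.4,0,0],[0,0,0]],[[0.2,0,0],[0,0,0]]]'
python3 -m creep '[[[0.2,0,0],[0,0,0]],[[0.2,0,0],[0,0,0]],[[0.1,0,0],[0,0,0]],[[0.1,0,0],[0,0,0]],[[0,0,0],[0,0,0]],[[0,0,0],[0,0,0]]]'
```

```text
time_s: 12.85
eef_pos: [0.6104, -0.0287, 0.0394]
tcp_rot: [-2.204, -2.238, -0.0]
force: [0.3, 5.6, 6.6]
width: 0.0231
finger_force: 51.3
time_s: 13.25
eef_pos: [0.6105, -0.0287, 0.0394]
tcp_rot: [-2.204, -2.238, -0.0]
force: [0.7, 5.5, 6.1]
width: 0.0235
finger_force: 51.3
time_s: 14.05
eef_pos: [0.6099, 0.0032, 0.0395]
tcp_rot: [2.204, 2.239, -0.0]
force: [-0.8, -7.0, 9.7]
width: 0.0235
finger_force: 51.7
time_s: 14.65
eef_pos: [0.6103, 0.0083, 0.0396]
tcp_rot: [2.203, 2.238, 0.0]
force: [0.2, -5.4, 7.4]
width: 0.023
finger_force: 51.6
```

The force has turned to pushing, so the slide is home. Release, lift and check.

```bash
python3 -m creep '[[[-0.1,0,0],[0,0,0]],[[0,0,0],[0,0,0]],[[0,0,0],[0,0,0]]]'
python3 -m creep '[[[0,0,0],[0,0,0]],[[0,0,0],[0,0,0]],[[0,0,0],[0,0,0]],[[0,0,0],[0,0,0]],[[0,0,-1],[0,0,0]],[[0,0,-3],[0,0,0]],[[0,0,-4],[0,0,0]],[[0,0,-4],[0,0,0]]]' 6
python3 -m creep '[[[-4,0,-1],[0,0,0]],[[-4.5,0,0],[0,0,0]],[[-3,0,0],[0,0,0]],[[0,0,0],[0,0,0]],[[0,0,0],[0,0,0]]]'
python3 - <<'E'
from h import *
print(r.state()['time_s'],r.state()['eef_pos'])
img,W,ci,T=cloud('wrist'); cv2.imwrite('pics/wrist6.png',img)
def rng(n,k): q=W[k]; print(n,len(q),np.round(np.percentile(q[:,1],[1,99]),4),np.round(np.median(q,0),4))
X,Y,Z=W[...,0],W[...,1],W[...,2]
rng('case',(abs(X-.608)<.014)&(Y>.0605)&(Y<.1)&(Z>.062)&(Z<.070))
rng('handle',(abs(X-.61)<.022)&(Y>-.06)&(Y<.027)&(Z>.06)&(Z<.070))
img,W,ci,T=cloud('side'); cv2.imwrite('pics/side6.png',img)
X,Y,Z=W[...,0],W[...,1],W[...,2]
rng('case side',(abs(X-.605)<.014)&(Y>.0605)&(Y<.22)&(Z>.062)&(Z<.070))
E
```

```text
time_s: 14.95
eef_pos: [0.6103, 0.0079, 0.0395]
tcp_rot: [2.204, 2.238, 0.001]
force: [0.4, 1.8, 6.7]
width: 0.0232
finger_force: 51.4
time_s: 15.75
eef_pos: [0.6094, 0.0086, 0.161]
tcp_rot: [-2.204, -2.238, 0.001]
force: [0.2, 0.5, 0.1]
width: 0.0599
finger_force: 0.0
time_s: 16.25
eef_pos: [0.6115, -0.107, 0.1698]
tcp_rot: [2.206, 2.237, 0.0]
force: [0.8, 0.9, 0.1]
width: 0.0598
finger_force: 0.0
16.25 [ 0.61148693 -0.10696571  0.16983695]Traceback (most recent call last):
  File "<stdin>", line 6, in <module>
  File "<stdin>", line 4, in rng
    return _quantile_unchecked(
        a, q, axis, out, overwrite_input, method, keepdims, weights)
    return _ureduce(a,
                    func=_quantile_ureduce_func,
    ...<5 lines>...
                    overwrite_input=overwrite_input,
                    method=method)
    r = func(a, **kwargs)
    result = _quantile(arr,
                       quantiles=q,
    ...<2 lines>...
                       out=out,
                       weights=wgt)
    slices_having_nans = np.isnan(arr[-1, ...])
                                  ~~~^^^^^^^^^
IndexError: index -1 is out of bounds for axis 0 with size 0
```

Run:
```python
from h import *
def rng(n,k):
    q=W[k]; print(n,len(q), (np.round(np.percentile(q[:,1],[1,99]),4),np.round(np.median(q,0),4)) if len(q) else '')
img,W,ci,T=cloud('wrist'); X,Y,Z=W[...,0],W[...,1],W[...,2]
rng('handle',(abs(X-.61)<.022)&(Y>-.06)&(Y<.04)&(Z>.06)&(Z<.070))
img,W,ci,T=cloud('side'); cv2.imwrite('pics/side7.png',cv2.resize(img[90:310,140:430],None,fx=2.7,fy=2.7,interpolation=cv2.INTER_CUBIC))
X,Y,Z=W[...,0],W[...,1],W[...,2]
k=(abs(X-.605)<.014)&(Y>.0605)&(Y<.22)&(Z>.060)&(Z<.072); rng('case side',k); q=W[k]
print(np.round(np.linalg.lstsq(np.c_[q[:,0]-.608,q[:,1]-.125,np.ones(len(q))],q[:,2],rcond=None)[0],4))
rng('handle side',(abs(X-.61)<.022)&(Y>-.06)&(Y<.03)&(Z>.055)&(Z<.070))
```

```text
handle 1785 (array([-0.0149,  0.024 ]), array([0.6114, 0.0019, 0.0643]))
case side 358 (array([0.0623, 0.1816]), array([0.6047, 0.118 , 0.066 ]))
[0.0142 0.0064 0.066 ]
handle side 181 (array([-0.0185,  0.023 ]), array([ 0.6076, -0.0049,  0.0641]))
```

View pics/side7.png

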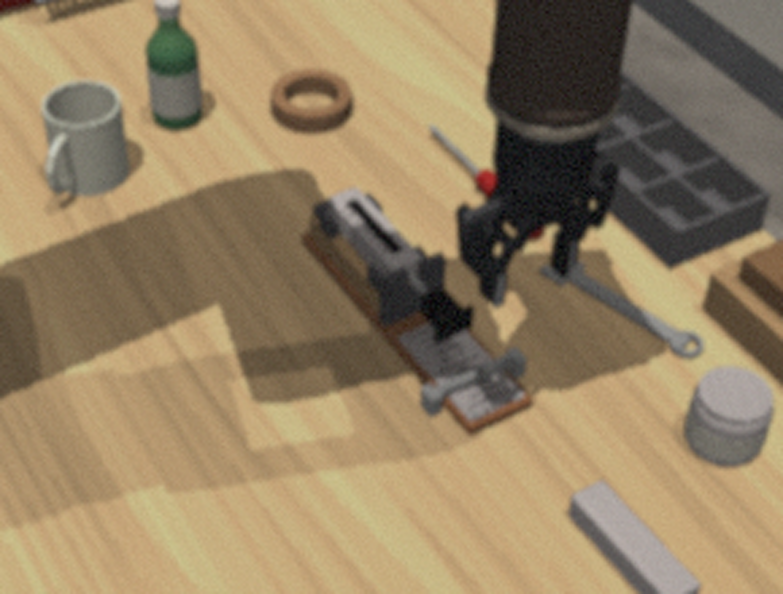

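The gauge lies flat in the stand with its slide home (plate's outer face at y -0.015, as at the start). The fingers are clear and the bystanders in view look undisturbed. Handing in.

```bash
python3 -c "
from workcell import r
print(r.finish_job())"
```

```text
the job is handed in; nothing more can be done
None
```

I handed the job in at about 16 s with no verdict returned: the gauge lies flat in the stand with its slide home and let go, after I held the end plate within about 2 mm of the cursor's centre for about 2 s and eased it back with no sign of a snap.

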